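# Tighten the tube clamp's sunken wing screw with the long forked T-key

## Robot

A 6-joint arm with a two-finger parallel gripper is mounted at the origin on the work surface. World frame = base frame: x ahead of the robot, y to its left, z up, the work surface at z = 0. Lengths are in m, angles in rad, forces in N, time in s.
With the tool pointing down it reaches from about 0.25 to 0.775 m from the base axis. Payload 4 kg.
Tool frame: the origin (TCP) lies at the very end of the fingers, on their centre line; the grasp point (between the pads) lies 19 mm behind it; z points along the fingers, y is the line along which they close (so a half turn about z gives the same grasp; the last joint's range is limited). The gripper opens to 85 mm and grips with 20 to 120 N. Pads are 22 mm wide; open, the fingers measure 114 mm over their backs; the gripper's body (76 mm by 85 mm) begins 54 mm behind the grasp point. The pads swing forward as they close: fully open they stand 13 mm farther back than shut.
Start: joints at [1.138, 0.087, 1.371, -0, 1.684, -0.103], TCP at [0.178, 0.52, 0.231] pointing down, gripper open.
Joint ranges: [-3.1, 3.1], [-0.76, 2.03], [0.27, 2.55], [-1.08, 4.22], [0.17, 2.65], [-2.57, 2.57]. Speed limits (rad/s): [2.79, 2.79, 3.14, 3.14, 3.14, 3.14].

## Interface

Orientations are given as a unit quaternion [x, y, z, w].
In Python, from station import ctrl, eyes gives the robot as it stands.
- The arm moves only by the tool move_arm, never from a script. Its argument "targets" is a list of rows, each a list of 5 numbers: the opening, from 0 (shut) to 1 (fully open), then the shift along the world's x, y, z in mm, then the turn about the world's z in degrees. In form: [[gripper, dx, dy, dz, turn], ...]. A call has 1 to 10 rows; each row is the pose to reach, as a shift and turn from the pose commanded when the call began; what a row does not reach only later rows make up. A row lasts 1/12 s, in which the tool goes at most 41.7 mm and 7.16 degrees, less where a joint would pass 70% of its speed; a pose out of reach is approached as far as the arm can. A call with a gripper value outside its range is refused whole. The fingers move at their own pace and stop on an object; the grip force is fixed at half the most. Time passes only in rows, so rows that repeat a pose let the fingers close. It gives the time, the measured TCP pose, the force, the opening and the grip force at its end, in the units of the state.
- ctrl.sense(): the state, without advancing time (a new reading comes with each control period).
- eyes.camera(name): name is "side" or "top" or "wrist"; returns a dict with "frame" (400x640x3 uint8, red, green, blue), "intrinsics" (3x3 intrinsics, pixels), "world_to_cam" (4x4, takes a point from world to camera coordinates). Camera axes: x right, y down, z forward; pixel columns grow to the right and rows downward; lengths in m; the calibration is good to about 2 mm. A picture is of the moment at which its call begins. There is no depth.
- ctrl.close_job(): hands the job in; it is judged then, once.
Trained networks look in the newest picture that a camera, given by its name, has taken for a name from the list of things; names that differ only in an ending like _2 or _b are one class to them, and where a whole thing is asked for, a point or a joint stands for the part that bears it (a point fixed in the world has none). Each returns a list of dicts, best first, with "score" (0 to 1); they miss things now and then, are a little off and sometimes report something else, mostly with a low value. They report only what shows in the picture. A call takes as long as a camera call. They do not tell look-alikes from the thing itself.
- eyes.silhouettes(label, camera): "mask" (400x640 bool, what is visible of it) and "pixel" ([column, row] in pixels, amid what is visible of it).
- eyes.place_of(label, camera): "pixel" ([column, row] in pixels: a listed point, or the origin of a listed thing).
The state is a dict: "time": time; "joint_positions": joint angles; "dq": joint speeds; "effort": joint torques, N m; "ee_pos": TCP position; "tcp_rot": TCP orientation; "ft_force": force on the tool from outside, world axes, zero at the start; "wrist_torque": the same for the moment, N m; "grip_width": opening from 0.0 (shut) to 1.0 (fully open); "gripper_force": force on a finger pad.
Only numpy, scipy, OpenCV 4.12 (cv2) and the standard library are available. Lean on these libraries where they do the work, as an engineer would, in place of code of your own. Each camera call takes 0.05 s, during which the arm holds its last target. There are 200 camera calls.

## Task

Tighten the clamp that holds the bundle of glass tubes: take the long T-handled key with the forked foot from the wooden stand, put it down the clamp's metal sleeve so that its fork straddles the wing screw at the bottom, and turn it clockwise (seen from above) until the screw comes to its stop. Then let go and leave the key standing in the sleeve.

Things in the scene. Friction and masses are not known exactly. Their poses are not given: they have to be found in the camera images.
- fork_key: Steel T-key, 190 mm tall, 0.28 kg, upright in one of three pockets of a low wooden stand; beside it a short forked one (95 mm) and one with a round foot (115 mm). Its foot is a fork: two flat prongs 34 mm long along the handle, 4 mm thick, 22 mm apart inside, 32 mm high. Origin: centre of the foot's underside, 10 mm above the table at first; z up the stem, x along handle and prongs.
- key_grip (a point): Centre of that key's handle, a black crossbar 100 mm long, 16 mm wide, 16 mm high, 182 mm above the foot's underside, on a stem 12 mm thick. x along the bar, z up. All three keys have such handles, 95 mm apart, about square to the long side of the stand (85 x 300 x 25 mm). Prongs lie along the bar, so lay the bar along the wing to get the fork over it.
- wing_screw (a joint): Angle of the brass wing screw, rad; grows clockwise seen from above (tightening). Starts loose at 0 to 0.3; firm stop, fully tight, at 1.0. Stays where left; about 0.08 N m turns it. At 0 the wing points square to the clamped glass tubes. The fork goes over it up to 20 degrees out of line, so it has about that much play before it bears on the wing.
- wing_top (a point): On the screw's axis, top of its wing, 34 mm above the table; x along the wing, z up, turns with it. Wing 36 mm long, 8 thick, 20 high, on a flat floor 14 mm above the table: a seated key's foot is 20 mm below this point. Round it, coaxial, the clamp's fixed aluminium sleeve: 62 mm inside, flaring to 80 mm at the mouth, 115 mm above the table, too deep for fingers.
Things that resemble listed ones, but are neither listed nor needed, are in the scene too. Leave any pink or red look-alike of the fork_key alone.

How it is judged:
By the outcome, as a careful person would: the job done as asked, in the order asked, and still so for the second after the job is handed in, with the robot touching nothing.
It also fails if it takes over 45 s, if anything falls off the work surface, if the arm or the gripper's body presses on something with over 40 N, if the wrist force passes 120 N, or if a joint passes its speed limit or range.

## Working session

There is one attempt and no reset: what is moved stays moved. The work goes in short steps, Python scripts to look and compute and a tool call to move; the robot and the scene stay as the last step left them, time stands still between calls to the robot, and variables do not carry over. Pictures are saved under pics/ and viewed, at most 10 in all, crops included, and the job is handed in when it is done.

Besides the shell and the picture viewer there is one more tool, called after ">>>" as name(argument=value, ...), one argument or row to a line, values as JSON. move_arm: Moves the arm, as the interface text tells. Its arguments: {"type":"object","properties":{"targets":{"type":"array"}},"required":["targets"]}

```bash
mkdir -p pics; cat > h.py <<'E'
import numpy as np, cv2
from station import ctrl, eyes
def cam(n):
    c=eyes.camera(n); return c["frame"],np.array(c["intrinsics"]),np.array(c["world_to_cam"])
def save(n,f): cv2.imwrite("pics/"+n,cv2.cvtColor(f,cv2.COLOR_RGB2BGR))
def proj(K,T,p):
    q=T[:3,:3]@np.array(p)+T[:3,3]; q=K@q; return q[:2]/q[2]
def ray(K,T,px):
    R,t=T[:3,:3],T[:3,3]; d=R.T@np.linalg.inv(K)@np.array([px[0],px[1],1.]); return -R.T@t,d/np.linalg.norm(d)
def atz(K,T,px,z):
    o,d=ray(K,T,px); return o+d*(z-o[2])/d[2]
def tri(rays):
    A=sum(np.eye(3)-np.outer(d,d) for o,d in rays); b=sum((np.eye(3)-np.outer(d,d))@o for o,d in rays)
    p=np.linalg.solve(A,b); return p,[np.linalg.norm((np.eye(3)-np.outer(d,d))@(p-o))*1e3 for o,d in rays]
E
cat > a.py <<'E'
from h import *
np.set_printoptions(precision=4,suppress=True)
fs=[]
for n in("top","side"):
    f,K,T=cam(n); fs.append(f)
    print(n,"cam at",-T[:3,:3].T@T[:3,3])
    for l,z in(("fork_key",.01),("key_grip",.192),("wing_top",.034)):
        for r in eyes.place_of(l,n)[:4]: print(l,round(r["score"],2),np.round(r["pixel"],1),atz(K,T,r["pixel"],z)[:2])
save("top0.png",fs[0]);save("side0.png",fs[1])
E
python3 a.py
```

```text
top cam at [0.2822 0.051  1.25  ]
fork_key 0.91 [376.  218.6] [ 0.3863 -0.0928]
fork_key 0.76 [331.3 124.1] [0.6546 0.0226]
fork_key 0.76 [237.4 287.2] [0.2097 0.2863]
fork_key 0.68 [301.3 195.5] [0.4547 0.1101]
key_grip 0.76 [280.2 242.5] [0.3205 0.1523]
key_grip 0.75 [295.2 181.8] [0.4623 0.1153]
key_grip 0.63 [382.  210.3] [ 0.3901 -0.0864]
key_grip 0.61 [223.1 292.8] [0.2084 0.2846]
wing_top 0.55 [436.9 158.9] [ 0.5432 -0.2612]
side cam at [-0.0267 -0.4272  0.9024]
fork_key 0.94 [377.1 196.1] [0.6602 0.0267]
fork_key 0.74 [204.7 233.2] [0.2138 0.2839]
fork_key 0.71 [309.5 212.2] [0.4732 0.1278]
fork_key 0.68 [345.1 276. ] [ 0.388  -0.0913]
key_grip 0.85 [186.7 189.8] [0.2105 0.2826]
key_grip 0.84 [305.8 173.8] [0.4533 0.1125]
key_grip 0.8 [258.9 198.8] [0.3156 0.1319]
key_grip 0.71 [348.6 236.7] [ 0.3824 -0.098 ]
```

View pics/top0.png

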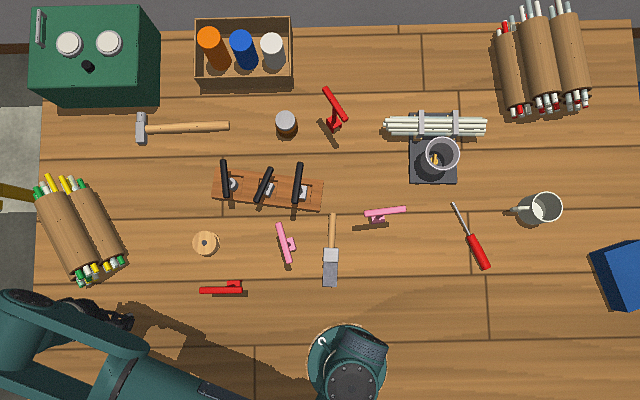

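View pics/side0.png

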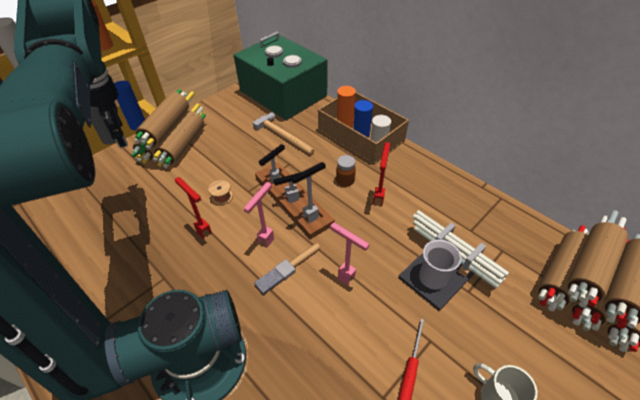

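The top view shows the stand at (267,192) with black bars at (225,178), (263,185) and (298,182). Red and pink look-alikes are at (335,105), (285,243), (385,214) and (222,289). The sleeve mouth is at (442,153). In the side view, the tallest black key is at (306,174) and the sleeve at (441,257).

Candidates for the key: the black bars at top (225,178), (263,185) and (298,182). I think it's the last one, the tallest in the side view. I'll check that in a close crop.

```bash
cat > b.py <<'E'
from h import *
t=cv2.imread("pics/top0.png");s=cv2.imread("pics/side0.png")
g=lambda im,x,y,w,h:cv2.resize(im[y:y+h,x:x+w],(400,300),interpolation=cv2.INTER_CUBIC)
cv2.imwrite("pics/crop1.png",np.vstack([np.hstack([g(t,205,145,120,90),g(s,245,140,100,75)*1]),np.hstack([g(t,390,105,100,75),g(s,395,210,100,75)])]))
E
python3 b.py
```

```text
(no output)
```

View pics/crop1.png

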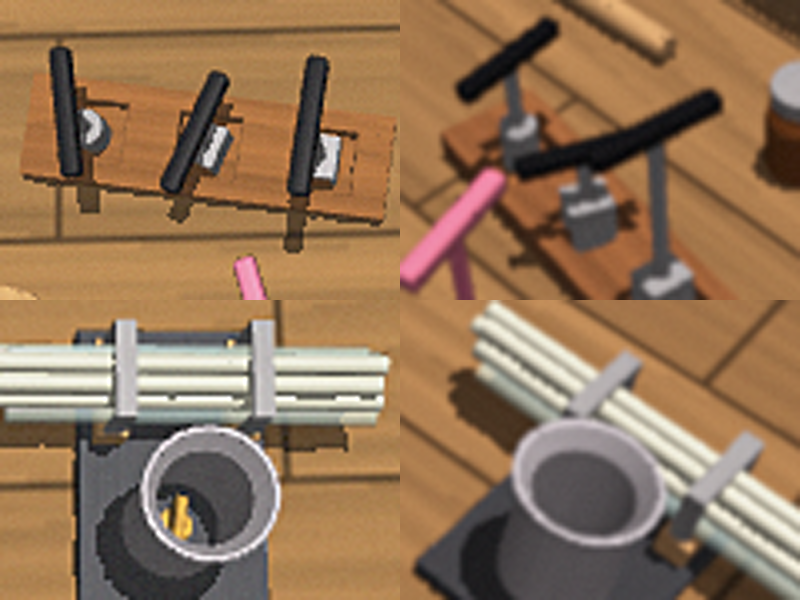

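The crop confirms it: the right-hand key, bar centre about (297,182) top and (309,172) side, is the tall one with a fork foot. The left one has a round foot and the middle one is short. The wing shows at about (434,159) top, pointing roughly up-down in the image.

```bash
cat > c.py <<'E'
from h import *
np.set_printoptions(precision=4,suppress=True)
f,K,T=cam("top"); fs,Ks,Ts=cam("side")
g=f.max(2); m=np.zeros_like(g); m[155:208,286:308]=(g[155:208,286:308]<62)
n,l,st,c=cv2.connectedComponentsWithStats(m); i=1+np.argmax(st[1:,4]); ys,xs=np.where(l==i)
r=cv2.minAreaRect(np.c_[xs,ys].astype(np.float32)); print("bar top",r,st[i])
b=cv2.boxPoints(r); P=[atz(K,T,p,.196)[:2] for p in b]; print(np.array(P), "centre",np.mean(P,0))
p,e=tri([ray(K,T,r[0]),ray(Ks,Ts,(309.3,171.8))]); print("bar ctr",p,e)
p,e=tri([ray(K,T,(299.3,163.5)),ray(Ks,Ts,(324,164.5))]); print("bar far end",p,e)
# rim: crop ellipse
for z in(.105,.115,.125): print("rim",z,atz(K,T,(390+211/4,105+193/4),z)[:2],atz(Ks,Ts,(395+189/4,210+192/4),z)[:2])
p,e=tri([ray(K,T,(390+211/4,105+193/4)),ray(Ks,Ts,(395+189/4,210+192/4))]);print("rim",p,e)
print("wing",atz(K,T,(434.7,158.8),.034))
# tube direction
print("tubes",atz(K,T,(384,122),.05)-atz(K,T,(487,124),.05))
s=ctrl.sense(); print(s["ee_pos"],s["tcp_rot"],s["time"])
w,Kw,Tw=cam("wrist"); print("wrist cam",-Tw[:3,:3].T@Tw[:3,3],Tw[:3,:3])
E
python3 c.py
```

```text
bar top ((297.83001708984375, 182.6900177001953), (8.9095458984375, 41.86072540283203), 8.130102157592773) [291 162  13  42 219]
[[0.4122 0.1269]
 [0.5104 0.1115]
 [0.5069 0.0907]
 [0.4088 0.1063]] centre [0.4596 0.1088]
bar ctr [0.4601 0.1081 0.197 ] [np.float64(1.1773401253855829), np.float64(1.177340125385404)]
bar far end [0.5074 0.1036 0.193 ] [np.float64(2.0765957585840336), np.float64(2.07659575858403)]
rim 0.105 [ 0.5423 -0.2587] [ 0.5411 -0.2585]
rim 0.115 [ 0.5401 -0.256 ] [ 0.534  -0.2606]
rim 0.125 [ 0.5378 -0.2533] [ 0.5269 -0.2628]
rim [ 0.5422 -0.2586  0.1041] [np.float64(0.45154996207014175), np.float64(0.45154996207043874)]
wing [ 0.5436 -0.2553  0.034 ]
tubes [0.0124 0.2779 0.    ]
[0.1781 0.5203 0.2313] [0.1642 0.9864 0.     0.    ] 0.5
wrist cam [0.1014 0.5464 0.3729] [[ 0.3242  0.946  -0.0001]
 [ 0.8979 -0.3077  0.3148]
 [ 0.2977 -0.1021 -0.9492]]
```

>>> move_arm(
  targets=[
    [1,0,0,60,0],
    [1,35,-80,60,0],
    [1,50,-120,60,0],
    [1,65,-160,60,0],
    [1,80,-195,60,0],
    [1,95,-230,60,0],
    [1,110,-265,60,0],
    [1,125,-300,60,0],
    [1,140,-335,60,0],
    [1,155,-370,60,0],
  ],
)

```text
time: 1.38
ee_pos: [0.3224, 0.1738, 0.2918]
tcp_rot: [0.164, 0.986, 0.0, 0.001]
ft_force: [0.5, 0.6, -0.4]
grip_width: 1.002
gripper_force: 0.0
```

>>> move_arm(
  targets=[
    [1,16,-38,0,0],
    [1,32,-76,0,0],
    [1,48,-114,0,0],
    [1,64,-152,0,0],
    [1,80,-190,0,0],
    [1,96,-228,0,0],
    [1,112,-266,0,0],
    [1,128,-304,0,0],
    [1,144,-342,0,0],
    [1,160,-380,0,0],
  ],
)

```text
time: 2.22
ee_pos: [0.4827, -0.2066, 0.2915]
tcp_rot: [0.164, 0.986, 0.0, 0.0]
ft_force: [0.3, -0.2, 1.0]
grip_width: 1.003
gripper_force: 0.0
```

>>> move_arm(
  targets=[
    [1,2,-8,0,0],
    [1,2,-10,0,0],
    [1,2,-10,0,0],
  ],
)

```text
time: 2.47
ee_pos: [0.4841, -0.2145, 0.291]
tcp_rot: [0.165, 0.986, 0.001, -0.001]
ft_force: [-0.0, 0.2, -0.1]
grip_width: 0.999
gripper_force: 0.0
```

```bash
cat > d.py <<'E'
from h import *
np.set_printoptions(precision=4,suppress=True)
w,K,T=cam("wrist"); np.savez("w1.npz",w=w,K=K,T=T); save("w1.png",w)
for r in eyes.place_of("wing_top","wrist"): print(r["score"],r["pixel"],atz(K,T,r["pixel"],.034))
print("exp",proj(K,T,(.543,-.257,.034)))
s=ctrl.sense(); print(s["ee_pos"],s["tcp_rot"],s["time"])
E
python3 d.py
```

```text
0.69 [305.4, 206.0] [ 0.5407 -0.2558  0.034 ]
exp [305.1383 207.7252]
[ 0.4841 -0.2131  0.2919] [0.1635 0.9865 0.0002 0.0003] 2.5667
```

View pics/w1.png

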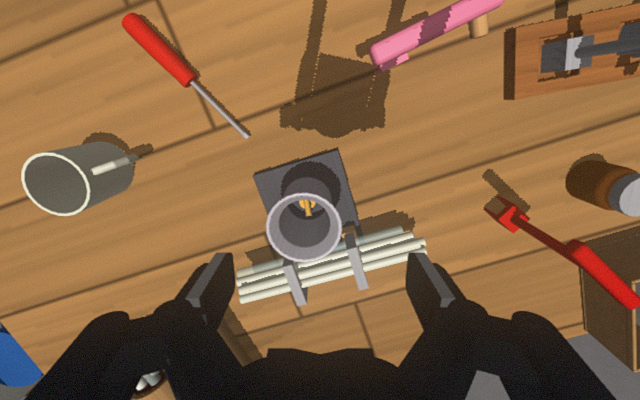

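The wrist view shows the sleeve mouth at (304,228) with the brass wing partly visible at (307,207). I'll move in for a steeper look.

>>> move_arm(
  targets=[
    [1,35,-12,-15,0],
    [1,70,-24,-30,0],
    [1,104,-36,-50,0],
    [1,104,-36,-50,0],
    [1,104,-36,-50,0],
    [1,104,-36,-50,0],
  ],
)

```text
time: 3.07
ee_pos: [0.5882, -0.2489, 0.242]
tcp_rot: [0.163, 0.987, 0.0, -0.0]
ft_force: [0.5, -0.4, 1.2]
grip_width: 1.001
gripper_force: 0.0
```

```bash
cat > d2.py <<'E'
from h import *
np.set_printoptions(precision=4,suppress=True)
w,K,T=cam("wrist"); np.savez("w2.npz",w=w,K=K,T=T)
for r in eyes.place_of("wing_top","wrist"): print(r["score"],r["pixel"],atz(K,T,r["pixel"],.034))
c=proj(K,T,(.542,-.257,.034)); print("exp",c)
x0=int(np.clip(c[0]-60,0,520)); y0=int(np.clip(c[1]-45,0,310)); print(x0,y0)
save("w2.png",cv2.resize(w[y0:y0+90,x0:x0+120],(800,600),interpolation=cv2.INTER_CUBIC))
# brass mask
wi=w.astype(int); m=((wi[...,0]-wi[...,2])>60); sub=np.zeros_like(m); cx,cy=int(c[0]),int(c[1]); sub[max(cy-32,0):cy+32,cx-32:cx+32]=1; m&=sub
ys,xs=np.where(m); print(len(xs)); r=cv2.minAreaRect(np.c_[xs,ys].astype(np.float32)); print(r)
print(np.array([atz(K,T,p,.034)[:2] for p in cv2.boxPoints(r)]), atz(K,T,r[0],.034))
s=ctrl.sense(); print(s["ee_pos"],s["tcp_rot"],s["time"])
E
python3 d2.py
```

```text
0.74 [300.5, 131.6] [ 0.5409 -0.2566  0.034 ]
exp [300.4615 132.6129]
240 87
259
((302.5551452636719, 128.0620574951172), (25.57801055908203, 19.349599838256836), 48.36646270751953)
[[ 0.5289 -0.2688]
 [ 0.5209 -0.2483]
 [ 0.5471 -0.2371]
 [ 0.5556 -0.2578]] [ 0.5379 -0.253   0.034 ]
[ 0.5881 -0.2495  0.2448] [ 0.1636  0.9865 -0.0007  0.0023] 3.1667
```

View pics/w2.png

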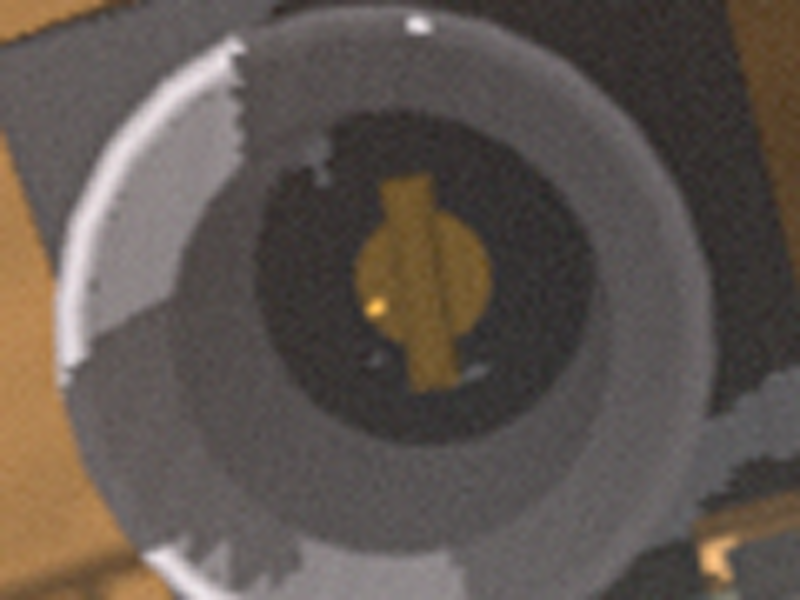

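The wing is fully visible in the crop, with its ends at crop (407,180) and (435,388). That puts its centre at full-frame (303,129.6).

```bash
cat > e.py <<'E'
from h import *
d=np.load("w2.npz");K,T=d["K"],d["T"]
o=np.array([240,87])
a,b=[atz(K,T,o+np.array(p)/6.667,.034) for p in((407,180),(435,388))]
print(a,b,(a+b)/2,np.linalg.norm(a-b),np.degrees(np.arctan2(*(b-a)[[1,0]])))
# tube direction from w1 (z .05): 
d1=np.load("w1.npz"); p,q=[atz(d1["K"],d1["T"],x,.05) for x in((241,300),(425,246))]
print("tubes",np.degrees(np.arctan2(*(p-q)[[1,0]])))
E
python3 e.py
```

```text
[ 0.5227483  -0.24929824  0.034     ] [ 0.55738896 -0.25665782  0.034     ] [ 0.54006863 -0.25297803  0.034     ] 0.03541381594810154 -11.994431724805828
tubes -90.23101773579275
```

>>> move_arm(
  targets=[
    [1,0,0,40,0],
    [1,-17,34,40,5],
    [1,-34,70,40,10],
    [1,-51,106,40,10],
    [1,-68,142,40,10],
    [1,-85,178,40,10],
    [1,-103,215,40,10],
    [1,-120,252,40,10],
    [1,-138,289,40,10],
    [1,-156,326,40,10],
  ],
)

```text
time: 4.0
ee_pos: [0.4301, 0.077, 0.2843]
tcp_rot: [0.078, 0.997, 0.001, 0.003]
ft_force: [0.1, 0.4, 0.2]
grip_width: 0.998
gripper_force: 0.0
```

>>> move_arm(
  targets=[
    [1,-22,39,0,0],
    [1,-22,39,0,0],
    [1,-22,39,0,0],
    [1,-22,39,0,0],
  ],
)

```text
time: 4.33
ee_pos: [0.4098, 0.1144, 0.2834]
tcp_rot: [0.077, 0.997, 0.0, 0.003]
ft_force: [-0.8, 0.5, 0.2]
grip_width: 1.002
gripper_force: 0.0
```

```bash
cat > f.py <<'E'
from h import *
np.set_printoptions(precision=4,suppress=True)
w,K,T=cam("wrist"); np.savez("w3.npz",w=w,K=K,T=T); save("w3.png",w)
for l in("key_grip","fork_key"):
  for r in eyes.place_of(l,"wrist")[:4]: print(l,r["score"],r["pixel"],atz(K,T,r["pixel"],.192 if l=="key_grip" else .01))
c=proj(K,T,(.46,.108,.192)); print("exp",c)
s=ctrl.sense(); print(s["ee_pos"],s["tcp_rot"],s["time"])
E
python3 f.py
```

```text
key_grip 0.97 [344.7, 80.2] [0.3222 0.1462 0.192 ]
key_grip 0.92 [83.8, 204.9] [ 0.3847 -0.0798  0.192 ]
key_grip 0.64 [328.2, 253.4] [0.4609 0.1137 0.192 ]
fork_key 0.93 [326.1, 189.3] [0.4596 0.1158 0.01  ]
fork_key 0.61 [285.0, 301.7] [0.6426 0.0194 0.01  ]
fork_key 0.58 [176.6, 163.6] [ 0.3894 -0.0871  0.01  ]
exp [321.642  253.4104]
[0.4107 0.1134 0.2819] [ 0.0787  0.9969 -0.      0.0007] 4.4833
```

View pics/w3.png

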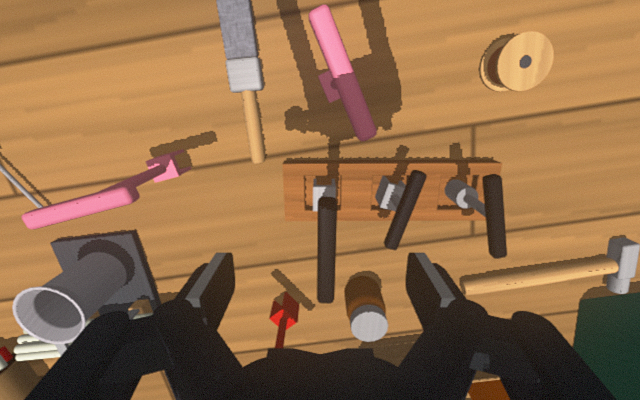

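The wrist view shows the tall key's bar from (327,199) to (326,301), with its fork foot at (325,193) in the stand's end pocket.

```bash
cat > g.py <<'E'
from h import *
d=np.load("w3.npz");K,T,w=d["K"],d["T"],d["w"]
g=w.max(2); m=np.zeros_like(g); m[195:305,312:345]=g[195:305,312:345]<62
n,l,st,c=cv2.connectedComponentsWithStats(m); i=1+np.argmax(st[1:,4]); ys,xs=np.where(l==i)
r=cv2.minAreaRect(np.c_[xs,ys].astype(np.float32)); print(r,st[i])
b=cv2.boxPoints(r); b=b[np.argsort(b[:,1])]; e=[(b[0]+b[1])/2,(b[2]+b[3])/2]
P=[atz(K,T,x,.197) for x in e]; print(P,(P[0]+P[1])/2,np.degrees(np.arctan2(*(P[1]-P[0])[[1,0]])),np.linalg.norm(P[1]-P[0]))
# height: top view ray with wrist ray through bar centre; stem axis from foot
t,Kt,Tt=cam("top"); pc=(e[0]+e[1])/2
print(tri([ray(K,T,pc),ray(Kt,Tt,(297.8,182.7))]))
print("tri far ends",tri([ray(K,T,e[1]),ray(Kt,Tt,(299.8,163))]))
E
python3 g.py
```

```text
((329.0999755859375, 203.1999969482422), (20.47796630859375, 14.035459518432617), 32.47119140625) [319 197  18  18 172]
[array([0.40817793, 0.12508607, 0.197     ]), array([0.41734211, 0.11758217, 0.197     ])] [0.41276002 0.12133412 0.197     ] -39.311611881204364 0.01184444338867523
(array([ 0.49542093,  0.11860451, -0.0249019 ]), [np.float64(2.673803748816128), np.float64(2.6738037488160877)])
tri far ends (array([ 0.59038923,  0.1124811 , -0.23097228]), [np.float64(13.787159892065125), np.float64(13.787159892065027)])
```

```bash
cat > g.py <<'E'
from h import *
d=np.load("w3.npz");K,T,w=d["K"],d["T"],d["w"]
for y in(210,230,250,270,290):
    x=np.where(w[y,305:350].max(1)<85)[0]+305; print(y,x.min() if len(x) else None,x.max() if len(x) else None,len(x))
e=[np.array((327.2,200.)),np.array((325.8,300.))]
P=[atz(K,T,x,.197) for x in e]; print(P,(P[0]+P[1])/2,np.degrees(np.arctan2(*(P[1]-P[0])[[1,0]])),np.linalg.norm(P[1]-P[0]))
Kt,Tt=[np.array(eyes.camera("top")[k]) for k in("intrinsics","world_to_cam")]
print(tri([ray(K,T,(e[0]+e[1])/2),ray(Kt,Tt,(297.8,182.7))]))
print(tri([ray(K,T,e[1]),ray(Kt,Tt,(299.8,163))]))
E
python3 g.py
```

```text
210 318 336 19
230 318 335 18
250 318 334 17
270 318 334 17
290 318 349 21
[array([0.40977171, 0.12024136, 0.197     ]), array([0.50509171, 0.10485347, 0.197     ])] [0.45743171 0.11254742 0.197     ] -9.170373564953016 0.09655408062994365
(array([0.46191338, 0.11092289, 0.18287963]), [np.float64(1.3055760451788665), np.float64(1.3055760451788392)])
(array([0.50667252, 0.1040899 , 0.19471441]), [np.float64(0.5707367154382967), np.float64(0.570736715438251)])
```

>>> move_arm(
  targets=[
    [1,25,-1,-10,0],
    [1,49,-3,-30,0],
    [1,49,-3,-60,0],
    [1,49,-3,-90,0],
    [1,49,-3,-110,0],
    [1,49,-3,-110,0],
    [1,49,-3,-110,0],
  ],
)

```text
time: 5.22
ee_pos: [0.4589, 0.1109, 0.1701]
tcp_rot: [0.078, 0.997, -0.0, -0.002]
ft_force: [0.2, 0.3, 0.9]
grip_width: 0.997
gripper_force: 0.0
```

>>> move_arm(
  targets=[
    [0,0,0,0,0],
    [0,0,0,0,0],
    [0,0,0,0,0],
    [0,0,0,0,0],
    [0,0,0,0,0],
    [0,0,0,0,0],
    [0,0,0,0,0],
    [0,0,0,0,0],
  ],
)

```text
time: 5.88
ee_pos: [0.4598, 0.1117, 0.1722]
tcp_rot: [0.077, 0.997, 0.0, 0.001]
ft_force: [-0.3, 1.0, 4.4]
grip_width: 0.179
gripper_force: 59.2
```

>>> move_arm(
  targets=[
    [0,0,0,10,0],
    [0,0,0,30,0],
    [0,0,0,55,0],
    [0,0,0,80,0],
    [0,0,0,110,0],
    [0,0,0,140,0],
    [0,0,0,150,0],
    [0,0,0,150,0],
    [0,0,0,150,0],
  ],
)

```text
time: 6.63
ee_pos: [0.4592, 0.1115, 0.3202]
tcp_rot: [0.078, 0.997, -0.0, -0.001]
ft_force: [-0.1, -0.1, -4.3]
grip_width: 0.183
gripper_force: 58.8
```

```bash
cat > k.py <<'E'
from h import *
np.set_printoptions(precision=4,suppress=True)
s=ctrl.sense(); p=np.array(s["ee_pos"]); print(p,s["tcp_rot"],s["time"],s["ft_force"],s["wrist_torque"])
import sys
out=[]
for n in("top","side"):
    f,K,T=cam(n); c=proj(K,T,p+[0,0,-.08]); x=int(np.clip(c[0]-60,0,520)); y=int(np.clip(c[1]-60,0,280)); print(n,x,y)
    out.append(cv2.resize(f[y:y+120,x:x+120],(400,400),interpolation=cv2.INTER_CUBIC))
    for g in (.019,): print(proj(K,T,p+[0,0,g]),"grip exp"); print(proj(K,T,p+[0,0,g-.182]),"foot exp")
    for r in eyes.place_of("fork_key",n)[:5]: print(r["score"],r["pixel"],atz(K,T,r["pixel"],p[2]+.019-.182))
save(sys.argv[1],np.hstack(out))
E
python3 k.py k1.png
```

```text
[0.4592 0.1115 0.3202] [ 0.0776  0.997  -0.0001 -0.0007] 6.6333 [-0.0871 -0.1196 -4.339 ] [0.0473 0.0021 0.0397]
top 235 119
[292.4698 171.2085] grip exp
[297.6571 185.4152] foot exp
0.84 [374.1, 215.5] [ 0.3815 -0.0714  0.1572]
0.71 [301.4, 182.6] [0.4659 0.1023 0.1572]
0.62 [332.8, 123.3] [0.6123 0.0222 0.1572]
0.55 [239.0, 285.7] [0.2217 0.2545 0.1572]
side 247 98
[305.4029 126.2666] grip exp
[308.1719 182.3598] foot exp
0.98 [303.4, 180.8] [0.4544 0.1246 0.1572]
0.96 [203.3, 234.9] [0.169  0.1647 0.1572]
0.89 [382.2, 203.2] [ 0.5373 -0.0724  0.1572]
0.7 [265.3, 240.3] [0.2605 0.0488 0.1572]
0.57 [347.0, 276.1] [ 0.3223 -0.1498  0.1572]
```

View pics/k1.png

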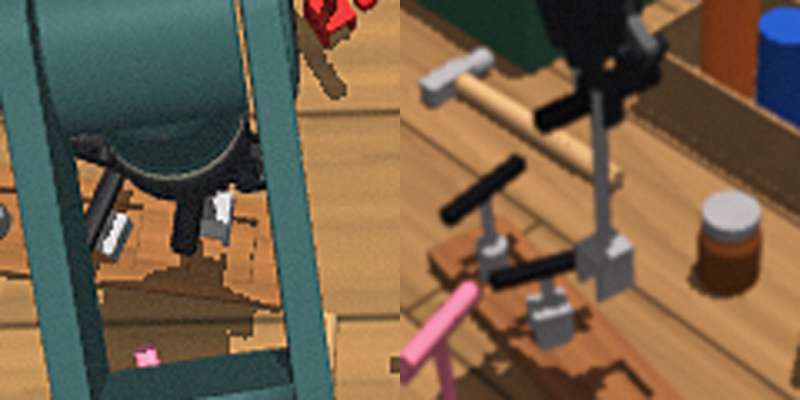

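The key is held upright. In the crop, its foot is at about (309,185) side and (297,185) top, which matches the expected position. Next I'll carry it over to the sleeve.

>>> move_arm(
  targets=[
    [0,4,-18,0,0],
    [0,11,-50,0,-3],
    [0,18,-84,0,-3],
    [0,26,-118,0,-3],
    [0,34,-152,0,-3],
    [0,42,-188,0,-3],
    [0,50,-224,0,-3],
    [0,58,-260,0,-3],
    [0,65,-295,0,-3],
    [0,72,-325,0,-3],
  ],
)

```text
time: 7.67
ee_pos: [0.5309, -0.2158, 0.3192]
tcp_rot: [0.104, 0.995, 0.0, -0.002]
ft_force: [-0.4, -0.1, -3.9]
grip_width: 0.176
gripper_force: 58.8
```

>>> move_arm(
  targets=[
    [0,5,-21,0,0],
    [0,8,-34,0,0],
    [0,9,-41,0,0],
    [0,9,-41,0,0],
    [0,9,-41,0,0],
    [0,9,-41,0,0],
    [0,9,-41,0,0],
  ],
)

```text
time: 8.25
ee_pos: [0.5404, -0.253, 0.3219]
tcp_rot: [0.103, 0.995, 0.0, 0.0]
ft_force: [-0.1, -1.3, -3.1]
grip_width: 0.176
gripper_force: 58.8
```

```bash
cat > m.py <<'E'
from h import *
np.set_printoptions(precision=4,suppress=True)
s=ctrl.sense(); p=np.array(s["ee_pos"]); print(p,s["tcp_rot"],s["time"],s["ft_force"])
out=[]
for n in("side","wrist"):
    f,K,T=cam(n); c=proj(K,T,p+[0,0,-.16]); x=int(np.clip(c[0]-60,0,520)); y=int(np.clip(c[1]-60,0,280)); print(n,x,y)
    out.append(cv2.resize(f[y:y+120,x:x+120],(400,400),interpolation=cv2.INTER_CUBIC))
    print("foot exp",(proj(K,T,p+[0,0,.019-.182])-[x,y])*3.333,"rim exp",(proj(K,T,(.5405,-.2545,.115))-[x,y])*3.333)
save("m1.png",np.hstack(out))
E
python3 m.py
```

```text
[ 0.5404 -0.253   0.3219] [0.1027 0.9947 0.0001 0.0003] 8.25 [-0.1273 -1.2963 -3.1385]
side 385 182
foot exp [200.713  205.4463] rim exp [188.572  242.6693]
wrist 260 117
foot exp [200.7783 200.038 ] rim exp [196.5349 169.5595]
```

View pics/m1.png

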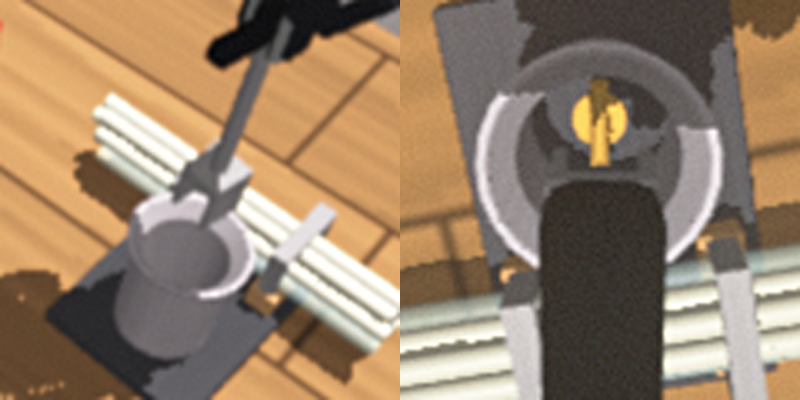

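The side crop shows the upright key with its fork just above the sleeve mouth at about (195,212). In the wrist crop the bar is in line with the wing at (600,120) and centred on the rim. I'll lower it.

>>> move_arm(
  targets=[
    [0,0,0,-20,0],
    [0,0,0,-40,0],
    [0,0,0,-60,0],
    [0,0,0,-80,0],
    [0,0,0,-95,0],
    [0,0,0,-105,0],
    [0,0,0,-105,0],
    [0,0,0,-105,0],
  ],
)

```text
time: 9.02
ee_pos: [0.5403, -0.254, 0.2164]
tcp_rot: [0.103, 0.995, 0.0, -0.0]
ft_force: [1.4, -0.8, -3.1]
grip_width: 0.175
gripper_force: 58.8
```

>>> move_arm(
  targets=[
    [0,0,0,-5,0],
    [0,0,0,-10,0],
    [0,0,0,-15,0],
    [0,0,0,-20,0],
    [0,0,0,-25,0],
    [0,0,0,-25,0],
  ],
)

```text
time: 9.52
ee_pos: [0.5397, -0.2541, 0.1895]
tcp_rot: [0.104, 0.995, 0.001, -0.001]
ft_force: [-0.3, -0.3, -3.5]
grip_width: 0.176
gripper_force: 58.8
```

>>> move_arm(
  targets=[
    [0,0,0,-4,0],
    [0,0,0,-8,0],
    [0,0,0,-11,0],
    [0,0,0,-13,0],
    [0,0,0,-14,0],
    [0,0,0,-14,0],
    [0,0,0,-14,0],
  ],
)

```text
time: 10.1
ee_pos: [0.5409, -0.2548, 0.1797]
tcp_rot: [0.104, 0.995, -0.001, 0.002]
ft_force: [-0.6, -0.5, 5.7]
grip_width: 0.178
gripper_force: 60.0
```

The fork is seated, with light floor contact. Now I'll turn it clockwise.

>>> move_arm(
  targets=[
    [0,0,0,1,-5],
    [0,0,0,1,-10],
    [0,0,0,1,-15],
    [0,0,0,1,-20],
    [0,0,0,1,-25],
    [0,0,0,1,-30],
    [0,0,0,1,-35],
    [0,0,0,1,-40],
    [0,0,0,1,-40],
  ],
)

```text
time: 10.85
ee_pos: [0.5407, -0.2548, 0.1798]
tcp_rot: [0.438, 0.899, -0.0, 0.001]
ft_force: [-1.0, 0.3, 3.9]
grip_width: 0.175
gripper_force: 59.9
```

```bash
cat > q.py <<'E'
from h import *
s=ctrl.sense(); q=s["tcp_rot"]; print(np.round(s["ee_pos"],4),"bar",2*np.degrees(np.arctan2(q[1],q[0]))-180,np.round(s["ft_force"],1),np.round(s["wrist_torque"],3),s["time"],"j6",s["joint_positions"][5])
E
python3 q.py
```

```text
[ 0.5407 -0.2548  0.1798] bar -51.97691178096824 [-1.   0.3  3.9] [0.038 0.314 0.027] 10.85 j6 -1.1987366370133141
```

>>> move_arm(
  targets=[
    [0,0,0,0,-4],
    [0,0,0,0,-8],
    [0,0,0,0,-12],
    [0,0,0,0,-16],
  ],
)

```text
time: 11.18
ee_pos: [0.5406, -0.2548, 0.1798]
tcp_rot: [0.559, 0.829, -0.0, 0.001]
ft_force: [-1.2, 0.7, 5.4]
grip_width: 0.176
gripper_force: 59.9
```

```bash
python3 q.py
```

```text
[ 0.5406 -0.2548  0.1798] bar -67.9436480716509 [-1.2  0.7  5.4] [0.034 0.393 0.151] 11.1833 j6 -0.9200251917235606
```

>>> move_arm(
  targets=[
    [0,0,0,0,-3],
    [0,0,0,0,-6],
  ],
)

```text
time: 11.35
ee_pos: [0.5406, -0.2548, 0.1798]
tcp_rot: [0.601, 0.799, -0.0, 0.001]
ft_force: [-1.1, -0.9, 5.5]
grip_width: 0.174
gripper_force: 59.9
```

```bash
python3 q.py
```

```text
[ 0.5406 -0.2548  0.1798] bar -73.89639052764457 [-1.1 -0.9  5.5] [0.022 0.467 0.082] 11.35 j6 -0.8161308985612499
```

>>> move_arm(
  targets=[
    [0,0,0,0,-2],
    [0,0,0,0,-4],
  ],
)

```text
time: 11.52
ee_pos: [0.5405, -0.2548, 0.1798]
tcp_rot: [0.628, 0.778, -0.0, 0.001]
ft_force: [-1.5, -0.7, 4.7]
grip_width: 0.176
gripper_force: 59.9
```

```bash
python3 q.py
```

```text
[ 0.5405 -0.2548  0.1798] bar -77.8501818735158 [-1.5 -0.7  4.7] [-0.037  0.45   0.086] 11.5167 j6 -0.7471898898591558
```

>>> move_arm(
  targets=[
    [0,0,0,0,-2],
    [0,0,0,0,-4],
  ],
)

```text
time: 11.68
ee_pos: [0.5405, -0.2548, 0.1798]
tcp_rot: [0.655, 0.756, -0.0, 0.001]
ft_force: [-1.1, -0.1, 4.4]
grip_width: 0.176
gripper_force: 59.9
```

```bash
python3 q.py
```

```text
[ 0.5405 -0.2548  0.1798] bar -81.84844593106328 [-1.1 -0.1  4.4] [0.056 0.481 0.047] 11.6833 j6 -0.677378288274533
```

>>> move_arm(
  targets=[
    [0,0,0,0,-2],
    [0,0,0,0,-3],
  ],
)

```text
time: 11.85
ee_pos: [0.5405, -0.2548, 0.1798]
tcp_rot: [0.675, 0.738, -0.0, 0.001]
ft_force: [-1.3, 0.5, 4.7]
grip_width: 0.176
gripper_force: 60.0
```

```bash
python3 q.py
```

```text
[ 0.5405 -0.2548  0.1798] bar -84.83764197077254 [-1.3  0.5  4.7] [0.003 0.484 0.192] 11.85 j6 -0.6252034534075045
```

>>> move_arm(
  targets=[
    [0,0,0,0,-2],
    [0,0,0,0,-3],
  ],
)

```text
time: 12.02
ee_pos: [0.5405, -0.2548, 0.1798]
tcp_rot: [0.693, 0.721, -0.0, 0.001]
ft_force: [-1.1, 0.3, 5.6]
grip_width: 0.17
gripper_force: 60.2
```

```bash
python3 q.py
```

```text
[ 0.5405 -0.2548  0.1798] bar -87.75521695915496 [-1.1  0.3  5.6] [-0.009  0.417  0.69 ] 12.0167 j6 -0.5741665777345224
```

>>> move_arm(
  targets=[
    [0,0,0,0,-2],
    [0,0,0,0,-3],
    [0,0,0,0,-3],
  ],
)

```text
time: 12.27
ee_pos: [0.5407, -0.2546, 0.1798]
tcp_rot: [0.711, 0.703, -0.0, 0.001]
ft_force: [-2.1, 0.1, 5.5]
grip_width: 0.181
gripper_force: 61.7
```

```bash
python3 q.py
```

```text
[ 0.5407 -0.2546  0.1798] bar -90.59594199048243 [-2.1  0.1  5.5] [-0.047  0.506  1.169] 12.2667 j6 -0.5242400134818075
```

Torque climbed to 1.17 N m, so this is the firm stop. I'll relax the twist, release and rise.

>>> move_arm(
  targets=[
    [0,0,0,0,4],
    [0,0,0,0,6],
    [0,0,0,0,6],
    [1,0,0,0,6],
    [1,0,0,0,6],
    [1,0,0,0,6],
    [1,0,0,0,6],
    [1,0,0,0,6],
    [1,0,0,0,6],
    [1,0,0,0,6],
  ],
)

```text
time: 13.1
ee_pos: [0.5403, -0.2544, 0.1782]
tcp_rot: [0.675, 0.738, 0.0, -0.0]
ft_force: [0.6, -0.0, 0.8]
grip_width: 0.999
gripper_force: 0.0
```

>>> move_arm(
  targets=[
    [1,0,0,5,0],
    [1,0,0,15,0],
    [1,0,0,35,0],
    [1,0,0,70,0],
    [1,0,0,100,0],
    [1,-35,0,120,0],
    [1,-70,0,130,0],
    [1,-100,0,130,0],
    [1,-100,0,130,0],
    [1,-100,0,130,0],
  ],
)

```text
time: 13.93
ee_pos: [0.4397, -0.2546, 0.3105]
tcp_rot: [0.675, 0.737, 0.0, 0.002]
ft_force: [0.8, -0.4, 0.8]
grip_width: 1.001
gripper_force: 0.0
```

```bash
cat > z.py <<'E'
from h import *
np.set_printoptions(precision=4,suppress=True)
out=[]
for n in("top","side","wrist"):
    f,K,T=cam(n); c=proj(K,T,(.5405,-.2545,.1)); x=int(np.clip(c[0]-60,0,520)); y=int(np.clip(c[1]-70,0,260))
    out.append(cv2.resize(f[y:y+140,x:x+120],(266,310),interpolation=cv2.INTER_CUBIC)); print(n,x,y)
save("z.png",np.hstack(out))
E
python3 z.py; python3 q.py
```

```text
top 380 84
side 380 188
wrist 342 104
[ 0.441  -0.2544  0.3084] bar -84.86987489839491 [ 1.1 -0.1 -0.3] [-0.     0.016 -0.021] 14.0833 j6 -0.7243457021326358
```

View pics/z.png

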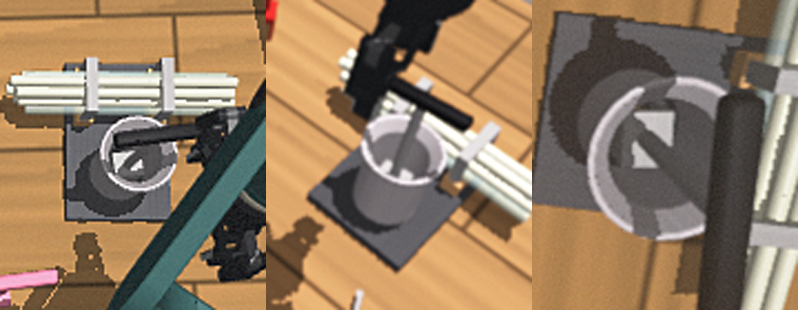

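The key stands in the sleeve with its bar and stem clear of the gripper. It turned about 4 mm higher than I calculated for full seating, so I'll gauge the bar's top with a light touch of the shut fingers (expect z≈0.204 if seated).

>>> move_arm(
  targets=[
    [0,35,0,0,0],
    [0,70,0,0,0],
    [0,100,0,0,0],
    [0,100,0,-20,0],
    [0,100,0,-50,0],
    [0,100,0,-80,0],
    [0,100,0,-92,0],
    [0,100,0,-92,0],
    [0,100,0,-92,0],
  ],
)

```text
time: 14.83
ee_pos: [0.5407, -0.2542, 0.2158]
tcp_rot: [0.675, 0.738, -0.0, -0.001]
ft_force: [-0.2, -0.9, 0.3]
grip_width: -0.002
gripper_force: 0.0
```

>>> move_arm(
  targets=[
    [0,0,0,-2,0],
    [0,0,0,-4,0],
    [0,0,0,-6,0],
    [0,0,0,-6,0],
  ],
)

```text
time: 15.17
ee_pos: [0.5406, -0.2546, 0.2113]
tcp_rot: [0.675, 0.738, 0.0, 0.001]
ft_force: [-0.3, -0.1, 0.3]
grip_width: -0.001
gripper_force: 0.0
```

>>> move_arm(
  targets=[
    [0,0,0,-2,0],
    [0,0,0,-3,0],
    [0,0,0,-3,0],
  ],
)

```text
time: 15.42
ee_pos: [0.5405, -0.2546, 0.2079]
tcp_rot: [0.675, 0.738, 0.0, 0.001]
ft_force: [-0.5, 0.2, 1.0]
grip_width: 0.0
gripper_force: 0.7
```

>>> move_arm(
  targets=[
    [0,0,0,-1,0],
    [0,0,0,-2,0],
    [0,0,0,-2,0],
  ],
)

```text
time: 15.67
ee_pos: [0.5411, -0.2549, 0.2076]
tcp_rot: [0.675, 0.738, 0.0, 0.002]
ft_force: [-0.0, 1.0, 5.8]
grip_width: -0.0
gripper_force: 3.1
```

>>> move_arm(
  targets=[
    [0,0,0,-1,0],
    [0,0,0,-2,0],
    [0,0,0,-2,0],
  ],
)

```text
time: 15.92
ee_pos: [0.5418, -0.2553, 0.2073]
tcp_rot: [0.675, 0.738, 0.001, 0.004]
ft_force: [0.7, -0.5, 10.2]
grip_width: -0.001
gripper_force: 5.1
```

```bash
cat > n.py <<'E'
from h import *
d=np.load("w2.npz");K,T,w=d["K"],d["T"],d["w"].astype(float)
m=(w[...,0]-w[...,2]); sub=m[108:152,285:322]
big=cv2.resize(sub,None,fx=4,fy=4,interpolation=cv2.INTER_CUBIC); th=big.max()*0+np.percentile(big,95)/2
b=(big>th).astype(np.uint8); n,l,st,c=cv2.connectedComponentsWithStats(b); i=1+np.argmax(st[1:,4]); b=l==i
col=b.sum(0)/4; row=b.sum(1)/4; print("th",th,"len px",st[i][3]/4,"disc width px",row.max(), "wing thick px",np.median(row[row>3][:20]),np.median(row[row>3][-20:]))
q=(np.array([np.where(b.sum(0)>4)[0][[0,-1]].mean(),np.where(b.sum(1)>0)[0][[0,-1]].mean()])+.5)/4-.5+[285,108]; print(q,atz(K,T,q,.034),atz(K,T,q,.018))
for z in(.018,.034): print("px/mm",z,np.linalg.norm(proj(K,T,(.55,-.2545,z))-proj(K,T,(.53,-.2545,z)))/20)
# disc alone: widest extents of rows => centre
ys=np.where(row>row.max()*.97)[0]; x=[np.where(b[y])[0][[0,-1]].mean() for y in ys]
q=(np.array([np.mean(x),ys.mean()])+.5)/4-.5+[285,108]; print("disc ctr",q,atz(K,T,q,.018))
E
python3 n.py
```

```text
th 33.64882443547249 len px 32.5 disc width px 20.5 wing thick px 7.5 7.25
[302.875 129.   ] [ 0.53905567 -0.25298557  0.034     ] [ 0.54031911 -0.25435887  0.018     ]
px/mm 0.018 0.8531059988609442
px/mm 0.034 0.8898686411473022
disc ctr [302.95138889 128.        ] [ 0.53924244 -0.25387331  0.018     ]
```

The brass hub disc measures about 24 mm across, wider than the fork's 22 mm gap. The prongs therefore rest on the hub, and this is as deep as the key goes. I'll rise, check and hand in.

>>> move_arm(
  targets=[
    [0,0,0,10,0],
    [0,0,0,40,0],
    [0,0,0,80,0],
    [0,0,0,110,0],
    [0,-40,0,120,0],
    [0,-80,0,120,0],
    [0,-120,0,120,0],
    [0,-150,0,120,0],
    [0,-150,0,120,0],
  ],
)

```text
time: 16.67
ee_pos: [0.3862, -0.2541, 0.3245]
tcp_rot: [0.676, 0.737, -0.001, 0.0]
ft_force: [0.4, -0.3, -0.3]
grip_width: -0.006
gripper_force: 0.0
```

```bash
sed -i 's/z.png/z2.png/' z.py; python3 z.py; python3 q.py
```

```text
top 380 84
side 380 188
wrist 379 104
[ 0.3906 -0.2545  0.3234] bar -84.91857335221148 [0.6 0.3 0.1] [0.052 0.013 0.035] 16.8167 j6 -0.7880619766045848
```

View pics/z2.png

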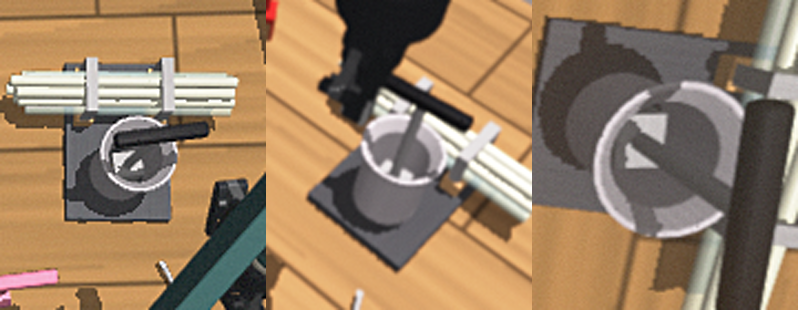

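The key stands upright in the sleeve, with its bar at crop (160,135) in the top view. The tubes and clamp are undisturbed and the gripper is clear.

```bash
python3 -c "
from station import ctrl
print(ctrl.close_job())"
```

```text
the job is handed in; nothing more can be done
None
```

The long forked key turned the wing screw clockwise to its firm stop (wrist torque rose to 1.17 N m) and was left standing in the sleeve, its foot about 4 mm above the floor, apparently resting on the screw's hub; the job was handed in at about 17 s, and no verdict was returned.

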